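Start two hand screws, spot the crossed one

TASK

Fasten the television stand's bracket: gently start both wing screws clockwise, each until it binds or has made about a fifth of a turn, before running either one further. The one that runs freely must then be screwed fully home; the other is crossed in its thread and binds early: do not force it round with its brass insert, but wind it back out to its upper stop and leave it there. Do not push the other things on the bench about.

Things in the scene. Friction and masses are not known exactly. Their poses are not given: they have to be found in the camera images.
- stand_base: Black plastic television stand base, 130 x 290 mm and 45 mm high, fixed to the bench; origin under its centre, y along its length, z up. A steel bracket strip (32 x 200 mm, top at 54 mm) lies along its middle, with a steel neck stub (40 x 30 mm, top at 80 mm) at the centre. The two hand screws stand through the strip 75 mm from the centre: left at +y, right at -y.
- wing_left (a point): Middle of the wing grip of the left hand screw. The grip is an upright flat aluminium bar 70 mm long, 16 mm thick and 30 mm tall; this point is its centre, on the screw's vertical axis, so the bar reaches 15 mm above and below it and 35 mm either way along the point's x axis (z is up). Below it are a 32 mm collar and the steel bracket, 34 mm below this point when the screw is at its upper stop and 27 mm when it is home: grip the bar across its thickness.
- screw_left (a joint): Turn of the left hand screw, rad: 0 is its upper stop (fully wound out), it grows as the screw is turned clockwise seen from above, 2.7 is its lower stop, fully home, the collar on the bracket. It sinks 2.6 mm per rad. Running freely it needs only about 0.07 N m and stays where it is left. Starts between 0 and 0.3. If this is the crossed one, it turns freely to about 0.85 and then binds there; it can be turned back freely.
- ear_left (a point): Tip of the brass ear of the left threaded insert: a flat brass plate 42 mm across under the screw, with an ear that reaches 43 mm from the screw's axis, along the base's +x. It stands still while the screw runs. The insert sits springily in the plastic (about 5 N m per rad, free to spring back): a screw driven on against resistance, at the bind or at either stop, drags it round, and beyond about 0.2 rad (8 mm at this tip, 1 N m) the plastic is torn.
- wing_right (a point): Middle of the wing grip of the right hand screw. The grip is an upright flat aluminium bar 70 mm long, 16 mm thick and 30 mm tall; this point is its centre, on the screw's vertical axis, so the bar reaches 15 mm above and below it and 35 mm either way along the point's x axis (z is up). Below it are a 32 mm collar and the steel bracket, 34 mm below this point when the screw is at its upper stop and 27 mm when it is home: grip the bar across its thickness.
- screw_right (a joint): Turn of the right hand screw, rad: 0 is its upper stop (fully wound out), it grows as the screw is turned clockwise seen from above, 2.7 is its lower stop, fully home, the collar on the bracket. It sinks 2.6 mm per rad. Running freely it needs only about 0.07 N m and stays where it is left. Starts between 0 and 0.3. If this is the crossed one, it turns freely to about 0.85 and then binds there; it can be turned back freely.
- ear_right (a point): Tip of the brass ear of the right threaded insert: a flat brass plate 42 mm across under the screw, with an ear that reaches 43 mm from the screw's axis, along the base's +x. It stands still while the screw runs. The insert sits springily in the plastic (about 5 N m per rad, free to spring back): a screw driven on against resistance, at the bind or at either stop, drags it round, and beyond about 0.2 rad (8 mm at this tip, 1 N m) the plastic is torn.
- screwdriver: Bystander: screwdriver 190 mm long lying on the bench on the robot's side of the base, along it; origin under its middle.
- tape_roll: Bystander: roll of grey tape, 96 mm across, 24 mm high, lying flat beyond one end of the base; origin at its underside centre.
- flux_bottle: Bystander: upright bottle 48 mm across, 110 mm high, on the far left side of the base; origin at its underside centre.
- circuit_board: Bystander: circuit board 80 x 120 mm, up to 29 mm high, lying beyond one end of the base; origin under its centre.
- multimeter: Bystander: multimeter 85 x 170 mm, 45 mm high, lying on the far right side of the base; origin under its centre.
- speaker_box: Bystander: black speaker box 55 x 130 mm, 51 mm high, on the far side of the base; origin under its centre.

How it is judged (in metres and radians):
On the way:
1. both screws have been started: each stands at more than 0.5 rad at the same time, neither beyond 1.9 (value of joint screw_left between 0.5 and 1.9 rad and value of joint screw_right between 0.5 and 1.9 rad), for 0.1 s.
At the end, for the whole second after the job is handed in: The screw that runs freely is home (over 2.5 of 2.7 rad), the crossed one is back out at its upper stop (under 0.25 rad), both are at rest and released (((value of joint screw_left above 2.5 rad and value of joint screw_right below 0.25 rad) or (value of joint screw_right above 2.5 rad and value of joint screw_left below 0.25 rad)) and velocity of joint each of screw_left, screw_right below 0.1 rad/s and contact force between the fingers and stand_base below 0.1 N); the robot touches nothing.
It fails at once if an insert was forced round: its ear moved more than 8 mm (distance of any of ear_left, ear_right from where it was at the start of the episode above 0.008 m).
It fails at once if a bystander was pushed more than 30 mm (distance of any of screwdriver, tape_roll, flux_bottle, circuit_board, multimeter, speaker_box from where it was at the start of the episode above 0.03 m).
It also fails if it takes over 72 s, if anything falls off the work surface, if the arm or the gripper's body presses on something with over 40 N, if the wrist force passes 120 N, or if a joint passes its speed limit or range.

ROBOT

A 6-joint arm with a two-finger parallel gripper is mounted at the origin on the work surface. World frame = base frame: x ahead of the robot, y to its left, z up, the work surface at z = 0. Lengths are in mm, angles in rad, forces in N, time in s.
With the tool pointing down it reaches from about 275 to 750 mm from the base axis. Payload 10.2 kg.
Tool frame: the origin (TCP) lies midway between the tips of the shut fingers; the grasp point (between the pads) lies 19 mm behind it; z points along the fingers, y is the direction in which the jaws open and shut (so a half turn about z gives the same grasp; the last joint's range is limited). The gripper opens to 85 mm and grips with 20 to 120 N. Pads are 22 mm wide; open, the fingers measure 114 mm over their backs; the gripper's body (76 mm by 85 mm) begins 54 mm behind the grasp point. The pads swing forward as they close: fully open they stand 13 mm farther back than shut.
Start: joints at [0.986, 0.313, 1.498, -0, 1.331, -0.223], TCP at [185.841, 491.013, 208.494] pointing down, gripper open.
Joint ranges: [-2.94, 2.94], [-0.97, 2.17], [0.19, 2.56], [-1.23, 4.37], [0.02, 3.11], [-2.88, 2.88]. Speed limits (rad/s): [2.39, 2.39, 3.01, 3.14, 3.14, 3.14].

INTERFACE

Orientations are given as a unit quaternion [w, x, y, z].
In Python, from rig import sense, capture, finish_job, search_frame, trace gives the robot as it stands.
- The arm moves only by the tool arm_command, never from a script. Its argument "steps" is one flat list of numbers, 5 for each row, row after row: the shift along the world's x, y, z in units of 50 mm (1.0 is 50 mm), then the turn about the world's z in units of 5 degrees (1.0 is 5 degrees), then the opening in per cent of the stroke, from 0 (shut) to 100 (fully open). In form: [dx, dy, dz, twist, fingers, dx, dy, dz, twist, fingers, ...]. A call has 1 to 5 rows; each row shifts and turns the commanded pose from where the row before left it; what a row does not reach is not made up. A row lasts 1/8 s, in which the tool goes at most 62.5 mm and 10.7 degrees, less where a joint would pass 70% of its speed; a pose out of reach is approached as far as the arm can. A call is refused whole if a number of a shift passes 1 or a number of a turn 1, either way. A call with a gripper value outside its range is refused whole. The fingers move at their own pace and stop on an object; "grip_force" is the grip in N (left out, the last holds). Time passes only in rows, so rows that do not move let the fingers close. It gives the time, the measured TCP pose, the force and the opening at its end, in the units of the state.
- sense(): the state, without advancing time (a new reading comes with each control period).
- capture(name): name is "side" or "top" or "wrist"; returns a dict with "frame" (420x560x3 uint8, blue, green, red), "fov_y" (degrees; the focal length in pixels is half the picture's height over the tangent of half this angle, whatever the lens; pixels are square), "cx", "cy" (the principal point, pixels), "extrinsics" (4x4, takes a point from world to camera coordinates). Camera axes: x right, y down, z forward; pixel columns grow to the right and rows downward; lengths in mm; the calibration is good to about 2 mm. A picture is of the moment at which its call begins. There is no depth.
- finish_job(): hands the job in, once; it reports no verdict.
Trained networks look in a picture, given as the dict that the camera call returned (one of the last four; its "shot" number tells which), for a name from the list of things; names that differ only in an ending like _2 or _b are one class to them, and where a whole thing is asked for, a point or a joint stands for the part that bears it (a point fixed in the world has none). Each returns a list of dicts, best first, with "score" (0 to 1); they miss things now and then, are a little off and sometimes report something else, mostly with a low value. They report only what shows in the picture. A call takes as long as a camera call.
- search_frame(picture, target): "point" ([x, y, z] in mm, in world coordinates, good to about 4 mm: the middle of the surface that is visible of it).
- trace(picture, target): "mask" (420x560 bool, what is visible of it).
The state is a dict: "time_s": time; "joints": joint angles; "dq": joint speeds; "tau": joint torques, N m; "eef_pos": TCP position; "ee_rot": TCP orientation; "force": force on the tool from outside, world axes, zero at the start; "wrist_torque": the same for the moment, N m; "grip_width": opening from 0.0 (shut) to 1.0 (fully open).
Only numpy, scipy, OpenCV 4.12 (cv2) and the standard library are available. Lean on these libraries where they do the work, as an engineer would, in place of code of your own. Each camera call takes 0.05 s, during which the arm holds its last target. There are 200 camera calls.

## Working session

There is one attempt and no reset: what is moved stays moved. The work goes in short steps, Python scripts to look and compute and a tool call to move; the robot and the scene stay as the last step left them, time stands still between calls to the robot, and variables do not carry over. Pictures are saved under pics/ and viewed, on a budget of 10 in all, crops included, one or two more only if the job needs it, and the job is handed in when it is done.

Besides the shell and the picture viewer there is one more tool, called after "Call:" as name(argument=value, ...) on one line, values as JSON. arm_command: Moves the arm, as the interface text tells. Its arguments: {"type":"object","properties":{"steps":{"type":"array"},"grip_force":{"type":"number"}},"required":["steps"]}

```bash
mkdir -p pics; cat > h.py <<'E'
from rig import *
import numpy as np, cv2
E
python3 - <<'E'
from h import *
s=sense();print({k:np.round(v,3).tolist() for k,v in s.items()})
ims=[]
for c in ["top","side"]:
    p=capture(c);ims.append(p["frame"]);print(c,p["fov_y"],p["cx"],p["cy"],np.round(p["extrinsics"],3).tolist())
    for n in ["stand_base","wing_left","wing_right","ear_left","ear_right","screwdriver","flux_bottle","multimeter","speaker_box","tape_roll","circuit_board"]:
        print(n,[(np.round(r["point"]).tolist(),round(r["score"],2)) for r in search_frame(p,n)[:3]])
    for n in ["wing_left","wing_right"]:
        for r in trace(p,n)[:2]:
            ys,xs=np.nonzero(r["mask"]);print("mask",n,r["score"],len(xs),xs.mean(),ys.mean(),xs.min(),xs.max(),ys.min(),ys.max())
    cv2.imwrite(f"pics/{c}0.png",p["frame"])
E
```

```text
{'time_s': 0.0, 'joints': [0.986, 0.313, 1.498, 0.0, 1.331, -0.223], 'dq': [-0.002, 0.0, -0.001, -0.001, 0.001, 0.0], 'tau': [0.0, -41.227, -25.974, -0.0, 0.004, 0.0], 'eef_pos': [185.684, 490.756, 207.934], 'ee_rot': [-0.0, 0.18, 0.984, -0.001], 'force': [0.023, -0.06, 0.118], 'wrist_torque': [-0.013, 0.023, -0.036], 'grip_width': 0.997}
top 42.75390250537117 278.7763991729309 206.03180081576386 [[-0.012, -1.0, 0.009, 31.971], [-0.997, 0.012, -0.081, 617.852], [0.081, -0.01, -0.997, 965.972], [0.0, 0.0, 0.0, 1.0]]
stand_base [([588.0, 38.0, 46.0], 0.8)]
wing_left [([570.0, 109.0, 102.0], 0.96)]
wing_right [([605.0, -30.0, 100.0], 0.91)]
ear_left [([568.0, 108.0, 99.0], 0.64)]
ear_right [([610.0, -30.0, 99.0], 0.61)]
screwdriver [([488.0, -48.0, 22.0], 0.57)]
flux_bottle [([658.0, 221.0, 75.0], 0.56)]
multimeter [([753.0, -85.0, 33.0], 0.98)]
speaker_box [([699.0, 97.0, 49.0], 0.9)]
tape_roll [([643.0, -182.0, 27.0], 0.63)]
circuit_board [([484.0, 244.0, 10.0], 0.68)]
mask wing_left 0.66 461 230.28416485900217 233.7874186550976 222 239 213 253
mask wing_right 0.57 448 313.77678571428
[... 379 characters left out ...]
97.0], 0.77)]
ear_left [([567.0, 102.0, 91.0], 0.74)]
ear_right [([601.0, -42.0, 97.0], 0.91)]
screwdriver [([478.0, -56.0, 23.0], 0.61)]
flux_bottle [([661.0, 220.0, 63.0], 0.94), ([600.0, -44.0, 95.0], 0.22)]
multimeter [([743.0, -90.0, 39.0], 0.98), ([567.0, 104.0, 90.0], 0.43)]
speaker_box [([687.0, 90.0, 48.0], 0.85), ([567.0, 103.0, 95.0], 0.26), ([481.0, -57.0, 22.0], 0.22)]
tape_roll [([640.0, -183.0, 23.0], 0.9)]
circuit_board [([481.0, 235.0, 3.0], 0.93)]
mask wing_left 0.63 624 233.80128205128204 200.05769230769232 218 248 182 214
mask wing_left 0.18 803 234.42092154420922 157.9414694894147 224 246 133 179
mask wing_right 0.7 597 301.5041876046901 231.9815745393635 287 316 215 247
```

```bash
python3 - <<'E'
import cv2,numpy as np
a=cv2.imread("pics/top0.png")[120:320,140:420];b=cv2.imread("pics/side0.png")[120:320,140:420]
cv2.imwrite("pics/v1.png",cv2.resize(np.vstack([a,b]),None,fx=1.5*1,fy=1.5,interpolation=2)[:600])
E
```

```text
(no output)
```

View pics/v1.png

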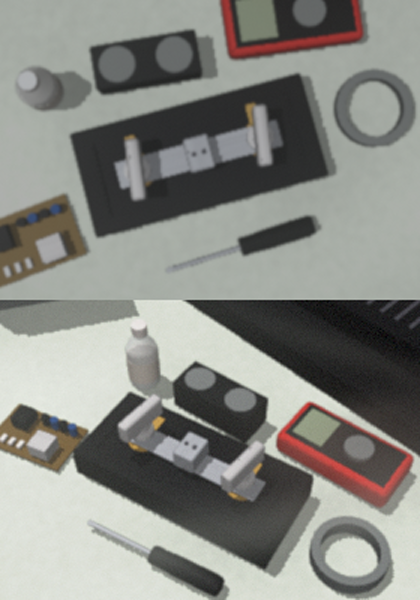

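The crop shows the base turned slightly, with both wings roughly along the base's x axis (left at about pixel (133,168), right at (260,135)). The brass ears lie under the far wing ends. Next I'll get the wing positions from the masks.

```bash
cat >> h.py <<'E'
def back(p,uv,z):
    f=p["frame"].shape[0]/2/np.tan(np.radians(p["fov_y"]/2));E=p["extrinsics"]
    uv=np.atleast_2d(uv).astype(float)
    d=np.c_[(uv[:,0]-p["cx"])/f,(uv[:,1]-p["cy"])/f,np.ones(len(uv))]@E[:3,:3]
    o=-E[:3,:3].T@E[:3,3]
    return o+d*((z-o[2])/d[:,2])[:,None]
def wing(p,n,z=101,bright=None):
    r=trace(p,n)
    if not r: return None
    m=r[0]["mask"].astype(np.uint8)
    if bright: m&=(p["frame"].min(2)>bright).astype(np.uint8)
    ys,xs=np.nonzero(m);w=back(p,np.c_[xs,ys],z)[:,:2].astype(np.float32)
    return cv2.minAreaRect(w),r[0]["score"]
def show(rect):
    b=cv2.boxPoints(rect);e1=b[1]-b[0];e2=b[2]-b[1];l=e1 if np.linalg.norm(e1)>np.linalg.norm(e2) else e2
    h=np.degrees(np.arctan2(l[1],l[0]));h=(h+90)%180-90
    return np.round(rect[0],1),np.round(rect[1],1),round(float(h),1)
E
python3 - <<'E'
from h import *
p=capture("top")
for n in ["wing_left","wing_right"]:
    r=wing(p,n);print(n,show(r[0]),r[1])
r=trace(p,"stand_base")[0];ys,xs=np.nonzero(r["mask"]);print(show(cv2.minAreaRect(back(p,np.c_[xs,ys],45)[:,:2].astype(np.float32))))
E
```

```text
wing_left (array([568. , 106.9]), array([27.1, 66.2]), -0.2) 0.85
wing_right (array([603.9, -32. ]), array([29. , 70.1]), -1.1) 0.87
(array([585.9,  37.2]), array([130.3, 289.1]), -75.6)
```

Call:
arm_command(steps=[0.76,-0.76,-0.05,0.42,50,0.76,-0.76,-0.05,0.42,50,0.76,-0.76,-0.05,0.42,50,0.76,-0.76,-0.05,0.42,50,0.76,-0.76,-0.05,0.42,50], grip_force=40)

```text
time_s: 2.22
eef_pos: [376.9, 299.7, 196.1]
ee_rot: [0.0, 0.089, 0.996, 0.0]
force: [1.0, 1.3, -0.4]
grip_width: 0.502
```

Call:
arm_command(steps=[0.76,-0.76,-0.05,0.42,50,0.76,-0.76,-0.05,0.42,50,0.76,-0.76,-0.05,0.42,50,0.76,-0.76,-0.05,0.42,50,0.76,-0.76,-0.05,0.42,50])

```text
time_s: 2.85
eef_pos: [567.0, 109.6, 183.5]
ee_rot: [0.0, -0.003, 1.0, 0.0]
force: [0.3, 1.6, 0.6]
grip_width: 0.5
```

Call:
arm_command(steps=[0,0,-0.1,0,50,0,0,0,0,50])

```text
time_s: 3.1
eef_pos: [565.3, 111.3, 178.0]
ee_rot: [-0.001, -0.002, 1.0, 0.0]
force: [0.0, 0.4, 0.1]
grip_width: 0.5
```

```bash
cat >> h.py <<'E'
def st():
    s=sense();w,x,y,z=s["ee_rot"]
    hd=np.degrees(np.arctan2(w*w-x*x+y*y-z*z,2*(x*y-w*z)))
    print("t",round(s["time_s"],2),"pos",np.round(s["eef_pos"],1),"yhead",round(hd,1),"F",np.round(s["force"],1),"T",np.round(s["wrist_torque"],3),"grip",round(s["grip_width"],3),"q6",round(s["joints"][5],2))
E
python3 - <<'E'
from h import *
st()
p=capture("wrist");print(np.round(p["extrinsics"],3).tolist())
for n in ["wing_left","wing_right"]:
    r=wing(p,n,102)
    if r: print(n,show(r[0]),r[1])
cv2.imwrite("pics/w1.png",p["frame"])
E
```

```text
t 3.1 pos [565.3 111.3 178. ] yhead 90.3 F [0.  0.4 0.1] T [-0.002 -0.001  0.067] grip 0.5 q6 -1.58
[[-0.005, 1.0, 0.0, -108.829], [0.966, 0.004, 0.257, -573.122], [0.257, 0.001, -0.966, 203.092], [0.0, 0.0, 0.0, 1.0]]
wing_left (array([567.1, 109. ]), array([71.1, 26.2]), 0.3) 0.63
wing_right (array([602.2, -22.5]), array([74.5, 42.7]), 4.5) 0.64
```

View pics/w1.png

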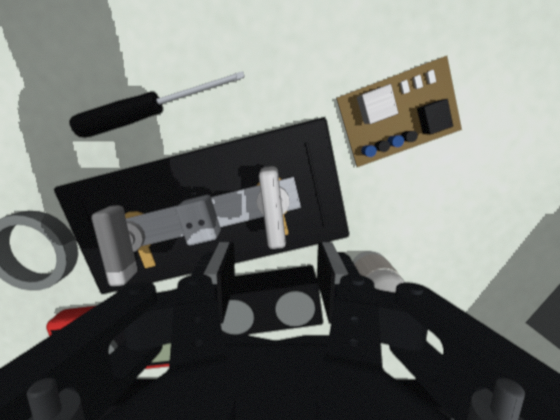

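The wrist view shows the left wing at about (272,207), midway between the fingers, and both brass ears visible. The positions agree, so I'll descend and grip.

Call:
arm_command(steps=[0.02,-0.01,-0.7,0,50,0.02,-0.02,-0.7,0,50,0,0,-0.5,0,50,0,0,-0.22,0,50,0,0,0,0,50])

```text
time_s: 3.88
eef_pos: [567.7, 109.9, 72.7]
ee_rot: [-0.0, -0.003, 1.0, -0.0]
force: [1.0, 0.2, 0.7]
grip_width: 0.502
```

Call:
arm_command(steps=[0,0,0,0,10,0,0,0,0,10,0,0,0,0,10,0,0,0,0,10])

```text
time_s: 4.38
eef_pos: [568.4, 109.2, 73.7]
ee_rot: [0.001, -0.002, 1.0, -0.0]
force: [-1.5, -2.2, 6.7]
grip_width: 0.171
```

```bash
python3 - <<'E'
from h import *
st()
E
```

```text
t 4.38 pos [568.4 109.2  73.7] yhead 90.3 F [-1.5 -2.2  6.7] T [-0.392  0.248  0.054] grip 0.171 q6 -1.59
```

Call:
arm_command(steps=[0,0,-0.005,-1,10,0,0,-0.005,-1,10,0,0,-0.005,-1,10,0,0,-0.005,-1,10,0,0,-0.005,-0.5,10])

```text
time_s: 5.0
eef_pos: [568.5, 109.2, 72.6]
ee_rot: [0.001, 0.194, 0.981, -0.0]
force: [-1.5, -2.7, 8.9]
grip_width: 0.165
```

```bash
python3 - <<'E'
from h import *
st()
E
```

```text
t 5.0 pos [568.5 109.2  72.6] yhead 67.7 F [-1.5 -2.7  8.9] T [-0.405  0.336  0.073] grip 0.165 q6 -1.19
```

Call:
arm_command(steps=[0,0,0,0,10])

```text
time_s: 5.12
eef_pos: [568.5, 109.2, 72.6]
ee_rot: [0.001, 0.193, 0.981, -0.0]
force: [-2.0, -2.0, 7.9]
grip_width: 0.172
```

```bash
python3 - <<'E'
from h import *
st()
E
```

```text
t 5.12 pos [568.5 109.2  72.6] yhead 67.7 F [-2.  -2.   7.9] T [-0.365  0.348  0.009] grip 0.172 q6 -1.19
```

Call:
arm_command(steps=[0,0,-0.003,-0.5,10,0,0,-0.003,-0.5,10,0,0,-0.003,-0.5,10,0,0,-0.003,-0.5,10])

```text
time_s: 5.62
eef_pos: [568.6, 109.2, 72.1]
ee_rot: [0.001, 0.278, 0.961, 0.0]
force: [-2.1, -1.9, 9.6]
grip_width: 0.17
```

```bash
python3 - <<'E'
from h import *
st()
E
```

```text
t 5.62 pos [568.6 109.2  72.1] yhead 57.7 F [-2.1 -1.9  9.6] T [-0.367  0.423  0.021] grip 0.17 q6 -1.02
```

Call:
arm_command(steps=[0,0,-0.003,-0.5,10,0,0,-0.002,-0.5,10])

```text
time_s: 5.88
eef_pos: [568.5, 109.2, 71.9]
ee_rot: [0.001, 0.32, 0.947, 0.0]
force: [-2.7, -2.1, 8.3]
grip_width: 0.171
```

```bash
python3 - <<'E'
from h import *
st()
E
```

```text
t 5.88 pos [568.5 109.2  71.9] yhead 52.7 F [-2.7 -2.1  8.3] T [-0.419  0.453  0.091] grip 0.171 q6 -0.93
```

Call:
arm_command(steps=[0,0,-0.003,-0.5,10,0,0,-0.002,-0.5,10])

```text
time_s: 6.12
eef_pos: [568.6, 109.3, 71.7]
ee_rot: [0.001, 0.361, 0.933, 0.0]
force: [-1.9, -2.1, 9.2]
grip_width: 0.168
```

```bash
python3 - <<'E'
from h import *
st()
E
```

```text
t 6.12 pos [568.6 109.3  71.7] yhead 47.7 F [-1.9 -2.1  9.2] T [-0.404  0.402  0.063] grip 0.168 q6 -0.84
```

Call:
arm_command(steps=[0,0,-0.003,-0.5,10,0,0,-0.002,-0.5,10])

```text
time_s: 6.38
eef_pos: [568.6, 109.3, 71.4]
ee_rot: [0.001, 0.401, 0.916, 0.0]
force: [-1.9, -2.8, 9.3]
grip_width: 0.172
```

```bash
python3 - <<'E'
from h import *
st()
E
```

```text
t 6.38 pos [568.6 109.3  71.4] yhead 42.7 F [-1.9 -2.8  9.3] T [-0.322  0.404  0.073] grip 0.172 q6 -0.76
```

Call:
arm_command(steps=[0,0,-0.003,-0.5,10,0,0,-0.002,-0.5,10,0,0,0,0,10])

```text
time_s: 6.75
eef_pos: [568.6, 109.3, 71.2]
ee_rot: [0.001, 0.44, 0.898, 0.0]
force: [-1.7, -1.3, 9.6]
grip_width: 0.17
```

```bash
python3 - <<'E'
from h import *
st()
p=capture("top")
for n in ["wing_left","wing_right"]:
    r=wing(p,n);print(n,r and (show(r[0]),r[1]))
cv2.imwrite("pics/t2.png",cv2.resize(p["frame"][150:290,160:400],None,fx=2.5,fy=2.5))
E
```

```text
t 6.75 pos [568.6 109.3  71.2] yhead 37.7 F [-1.7 -1.3  9.6] T [-0.297  0.419 -0.023] grip 0.17 q6 -0.67
wing_left ((array([663.4, 218.2]), array([46.5, 52.9]), -89.6), 0.46)
wing_right ((array([604.7, -32.9]), array([27.3, 68.4]), -0.9), 0.8)
```

View pics/t2.png

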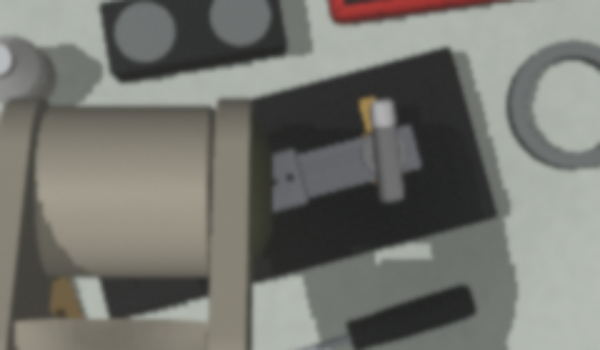

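The left wing is hidden by the arm. The right wing shows at about (385,150), not yet moved. The left screw felt free to about 1.15 rad, so I'll release it and go to the right.

Call:
arm_command(steps=[0,0,0,0,50,0,0,0,0,50,0,0,0.6,0,50,0,0,0.8,0.5,50,0.1,-0.35,0.6,1,50])

```text
time_s: 7.52
eef_pos: [572.9, 92.7, 171.2]
ee_rot: [0.0, 0.379, 0.926, 0.0]
force: [-0.1, 0.1, 0.2]
grip_width: 0.5
```

Call:
arm_command(steps=[0.12,-0.5,0,1,50,0.12,-0.5,0,1,50,0.12,-0.5,0,1,50,0.12,-0.5,0,1,50,0.12,-0.5,0,1,50])

```text
time_s: 8.15
eef_pos: [602.9, -33.7, 169.4]
ee_rot: [-0.0, 0.17, 0.985, 0.0]
force: [0.7, 0.5, -0.7]
grip_width: 0.498
```

Call:
arm_command(steps=[0,0,0,1,50,0,0,0,1,50,0,0,0,1,50,0,0,0,1,50,0,0,0,0,50])

```text
time_s: 8.78
eef_pos: [602.8, -32.9, 169.5]
ee_rot: [-0.0, -0.002, 1.0, 0.0]
force: [0.0, 0.5, -0.2]
grip_width: 0.497
```

```bash
python3 - <<'E'
from h import *
st()
p=capture("wrist")
for n in ["wing_left","wing_right"]:
    r=wing(p,n,102);print(n,r and (show(r[0]),r[1]))
cv2.imwrite("pics/w2.png",p["frame"])
E
```

```text
t 8.78 pos [602.8 -32.9 169.5] yhead 90.2 F [ 0.   0.5 -0.2] T [-0.032 -0.028 -0.071] grip 0.497 q6 -1.82
wing_left ((array([562.1,  97.3]), array([36.7, 73. ]), -49.5), 0.65)
wing_right ((array([604.6, -36. ]), array([71.5, 26.9]), 0.2), 0.89)
```

View pics/w2.png

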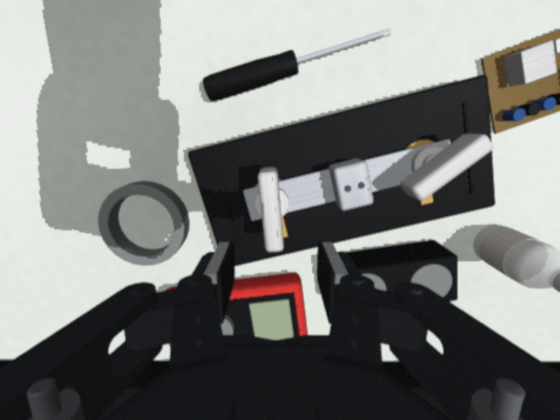

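The wrist view shows the left wing turned to about -50° with its ear unmoved. The right wing, at (272,208), is centred between the fingers. I'll descend on it.

Call:
arm_command(steps=[0.02,-0.03,-0.6,0,50,0.02,-0.02,-0.7,0,50,0,0,-0.45,0,50,0,0,-0.19,0,50,0,0,0,0,50])

```text
time_s: 9.55
eef_pos: [604.9, -35.5, 72.7]
ee_rot: [-0.0, -0.002, 1.0, 0.0]
force: [0.2, 0.4, 0.7]
grip_width: 0.498
```

Call:
arm_command(steps=[0,0,0,0,10,0,0,0,0,10,0,0,0,0,10,0,0,0,0,10])

```text
time_s: 10.05
eef_pos: [605.4, -35.9, 73.8]
ee_rot: [0.001, -0.002, 1.0, -0.001]
force: [-0.4, -1.9, 6.5]
grip_width: 0.168
```

Call:
arm_command(steps=[0,0,-0.005,-1,10,0,0,-0.005,-1,10,0,0,-0.005,-1,10,0,0,-0.005,-1,10])

```text
time_s: 10.55
eef_pos: [605.5, -36.0, 72.8]
ee_rot: [0.001, 0.173, 0.985, -0.0]
force: [-1.2, -2.6, 6.7]
grip_width: 0.172
```

```bash
python3 - <<'E'
from h import *
st()
E
```

```text
t 10.55 pos [605.5 -36.   72.8] yhead 70.1 F [-1.2 -2.6  6.7] T [-0.476  0.174  0.032] grip 0.172 q6 -1.48
```

Call:
arm_command(steps=[0,0,-0.003,-0.5,10,0,0,-0.003,-0.5,10,0,0,-0.003,-0.5,10,0,0,0,0,10])

```text
time_s: 11.05
eef_pos: [605.5, -36.0, 72.5]
ee_rot: [0.001, 0.236, 0.972, -0.0]
force: [-1.3, -1.9, 7.2]
grip_width: 0.17
```

```bash
python3 - <<'E'
from h import *
st()
E
```

```text
t 11.05 pos [605.5 -36.   72.5] yhead 62.7 F [-1.3 -1.9  7.2] T [-0.41   0.189  0.01 ] grip 0.17 q6 -1.35
```

Call:
arm_command(steps=[0,0,-0.003,-0.5,10,0,0,-0.002,-0.5,10])

```text
time_s: 11.3
eef_pos: [605.5, -35.9, 72.3]
ee_rot: [0.001, 0.278, 0.961, -0.0]
force: [-1.5, -2.8, 7.4]
grip_width: 0.168
```

```bash
python3 - <<'E'
from h import *
st()
E
```

```text
t 11.3 pos [605.5 -35.9  72.3] yhead 57.7 F [-1.5 -2.8  7.4] T [-0.451  0.198  0.074] grip 0.168 q6 -1.26
```

Call:
arm_command(steps=[0,0,-0.002,-0.5,10])

```text
time_s: 11.42
eef_pos: [605.5, -36.0, 72.1]
ee_rot: [0.001, 0.299, 0.954, -0.0]
force: [-0.3, -2.1, 8.0]
grip_width: 0.171
```

```bash
python3 - <<'E'
from h import *
st()
E
```

```text
t 11.43 pos [605.5 -36.   72.1] yhead 55.2 F [-0.3 -2.1  8. ] T [-0.451  0.19   0.096] grip 0.171 q6 -1.22
```

Call:
arm_command(steps=[0,0,-0.002,-0.5,10])

```text
time_s: 11.55
eef_pos: [605.6, -36.0, 72.1]
ee_rot: [0.001, 0.32, 0.947, -0.0]
force: [-0.4, -2.9, 8.0]
grip_width: 0.17
```

```bash
python3 - <<'E'
from h import *
st()
E
```

```text
t 11.55 pos [605.6 -36.   72.1] yhead 52.7 F [-0.4 -2.9  8. ] T [-0.405  0.203  0.203] grip 0.17 q6 -1.17
```

Call:
arm_command(steps=[0,0,-0.002,-0.4,10])

```text
time_s: 11.68
eef_pos: [605.6, -36.0, 72.1]
ee_rot: [0.001, 0.336, 0.942, -0.0]
force: [-0.0, -2.4, 7.7]
grip_width: 0.17
```

```bash
python3 - <<'E'
from h import *
st()
E
```

```text
t 11.68 pos [605.6 -36.   72.1] yhead 50.7 F [-0.  -2.4  7.7] T [-0.442  0.226  0.284] grip 0.17 q6 -1.14
```

The right screw binds: torque rises to 0.28 N m and the sinking stops. It is the crossed one, so I'll wind it back out.

Call:
arm_command(steps=[0,0,0.002,1,10,0,0,0.005,1,10,0,0,0.005,1,10,0,0,0.005,1,10,0,0,0.005,1,10])

```text
time_s: 12.3
eef_pos: [605.5, -35.9, 73.0]
ee_rot: [0.001, 0.123, 0.992, -0.0]
force: [-0.7, -2.7, 6.5]
grip_width: 0.173
```

Call:
arm_command(steps=[0,0,0.005,1,10,0,0,0.005,1,10,0,0,0.005,1,10,0,0,0.004,0.8,10,0,0,0,0,10])

```text
time_s: 12.92
eef_pos: [605.5, -36.0, 73.9]
ee_rot: [0.001, -0.042, 0.999, -0.001]
force: [-0.7, -3.3, 6.7]
grip_width: 0.166
```

```bash
python3 - <<'E'
from h import *
st()
E
```

```text
t 12.93 pos [605.5 -36.   73.9] yhead 94.8 F [-0.7 -3.3  6.7] T [-0.438  0.203 -0.04 ] grip 0.166 q6 -1.91
```

Call:
arm_command(steps=[0,0,0.003,0.5,10,0,0,0.003,0.5,10])

```text
time_s: 13.18
eef_pos: [605.4, -35.9, 74.1]
ee_rot: [0.001, -0.086, 0.996, -0.001]
force: [-0.2, -2.5, 5.7]
grip_width: 0.166
```

```bash
python3 - <<'E'
from h import *
st()
E
```

```text
t 13.18 pos [605.4 -35.9  74.1] yhead 99.8 F [-0.2 -2.5  5.7] T [-0.442  0.146 -0.1  ] grip 0.166 q6 -1.99
```

Call:
arm_command(steps=[0,0,0.003,0.5,10])

```text
time_s: 13.3
eef_pos: [605.4, -36.0, 74.2]
ee_rot: [0.001, -0.107, 0.994, -0.001]
force: [-0.1, -3.0, 5.1]
grip_width: 0.171
```

```bash
python3 - <<'E'
from h import *
st()
E
```

```text
t 13.3 pos [605.4 -36.   74.2] yhead 102.3 F [-0.1 -3.   5.1] T [-0.462  0.216 -0.122] grip 0.171 q6 -2.04
```

Call:
arm_command(steps=[0,0,0.002,0.5,10])

```text
time_s: 13.42
eef_pos: [605.4, -36.0, 74.3]
ee_rot: [0.001, -0.129, 0.992, -0.001]
force: [0.1, -2.6, 4.7]
grip_width: 0.166
```

```bash
python3 - <<'E'
from h import *
st()
E
```

```text
t 13.43 pos [605.4 -36.   74.3] yhead 104.8 F [ 0.1 -2.6  4.7] T [-0.464  0.126 -0.182] grip 0.166 q6 -2.08
```

Call:
arm_command(steps=[0,0,0.0,0.4,10])

```text
time_s: 13.55
eef_pos: [605.2, -36.0, 74.3]
ee_rot: [0.001, -0.146, 0.989, -0.001]
force: [-1.4, -3.5, 7.2]
grip_width: 0.17
```

```bash
python3 - <<'E'
from h import *
st()
E
```

```text
t 13.55 pos [605.2 -36.   74.3] yhead 106.8 F [-1.4 -3.5  7.2] T [-0.521  0.323 -0.254] grip 0.17 q6 -2.12
```

The right screw is at its upper stop: the torque rises at a heading of about 104°. I'll release it and return to the left.

Call:
arm_command(steps=[0,0,0,-0.4,10,0,0,0,0,50,0,0,0,0,50,0,0,1,0,50,0,0,1,-0.5,50])

```text
time_s: 14.18
eef_pos: [604.5, -35.2, 174.1]
ee_rot: [-0.001, -0.107, 0.994, 0.0]
force: [-0.0, 0.5, -0.1]
grip_width: 0.499
```

Call:
arm_command(steps=[-0.15,0.58,0,-1,50,-0.15,0.58,0,-1,50,-0.15,0.58,0,-1,50,-0.15,0.58,0,-1,50,-0.15,0.58,0,-1,50])

```text
time_s: 14.8
eef_pos: [566.9, 110.6, 173.0]
ee_rot: [-0.0, 0.112, 0.994, 0.0]
force: [-0.5, 0.1, 0.3]
grip_width: 0.5
```

Call:
arm_command(steps=[0,0,0,-1,50,0,0,0,-1,50,0,0,0,-1,50,0,0,0,-1,50,0,0,0,-1,50])

```text
time_s: 15.42
eef_pos: [567.2, 109.7, 173.0]
ee_rot: [-0.0, 0.324, 0.946, 0.0]
force: [-1.2, 0.5, 0.1]
grip_width: 0.499
```

Call:
arm_command(steps=[0,0,0,-1,50,0,0,0,-1,50,0,0,0,-0.9,50,0,0,0,0,50])

```text
time_s: 15.92
eef_pos: [567.2, 109.7, 173.1]
ee_rot: [-0.0, 0.44, 0.898, 0.0]
force: [0.1, -0.0, 0.1]
grip_width: 0.499
```

```bash
python3 - <<'E'
from h import *
st()
p=capture("wrist")
for n in ["wing_left","wing_right"]:
    r=wing(p,n,100);print(n,r and (show(r[0]),r[1]))
cv2.imwrite("pics/w3.png",p["frame"])
E
```

```text
t 15.93 pos [567.2 109.7 173.1] yhead 37.8 F [ 0.1 -0.   0.1] T [0.035 0.017 0.007] grip 0.499 q6 -0.67
wing_left ((array([567.8, 110.4]), array([25.9, 70.1]), -52.1), 0.68)
wing_right ((array([602. ,  -6.7]), array([10.4, 20.8]), -38.1), 0.59)
```

View pics/w3.png

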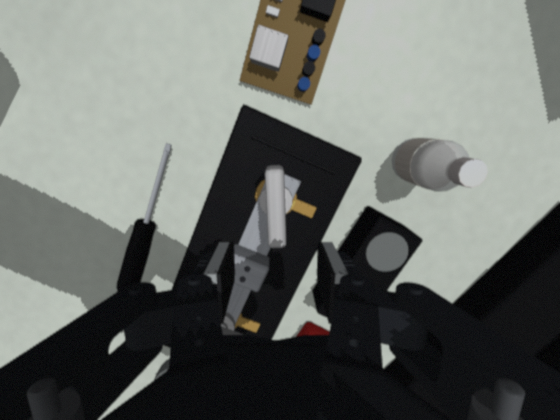

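The left wing at (275,207) is aligned with the jaws. I'll grip it and run it home.

Call:
arm_command(steps=[0.01,0,-0.7,0,50,0,0,-0.7,0,50,0,0,-0.4,0,50,0,0,-0.24,0,50,0,0,0,0,50])

```text
time_s: 16.7
eef_pos: [567.7, 109.5, 70.9]
ee_rot: [-0.0, 0.44, 0.898, -0.0]
force: [0.4, 0.5, 0.5]
grip_width: 0.5
```

Call:
arm_command(steps=[0,0,0,0,10,0,0,0,0,10,0,0,0,0,10,0,0,0,0,10])

```text
time_s: 17.2
eef_pos: [568.3, 109.4, 72.2]
ee_rot: [0.001, 0.44, 0.898, 0.0]
force: [-2.7, -1.2, 6.7]
grip_width: 0.169
```

Call:
arm_command(steps=[0,0,-0.005,-1,10,0,0,-0.005,-1,10,0,0,-0.005,-1,10,0,0,-0.005,-1,10,0,0,-0.005,-1,10])

```text
time_s: 17.82
eef_pos: [568.4, 109.4, 71.1]
ee_rot: [0.001, 0.625, 0.781, 0.001]
force: [-1.4, -1.0, 7.3]
grip_width: 0.164
```

```bash
python3 - <<'E'
from h import *
st()
E
```

```text
t 17.82 pos [568.4 109.4  71.1] yhead 12.6 F [-1.4 -1.   7.3] T [-0.169  0.257  0.089] grip 0.164 q6 -0.23
```

Call:
arm_command(steps=[0,0,-0.005,-1,10,0,0,-0.005,-1,10,0,0,-0.005,-1,10,0,0,-0.005,-1,10,0,0,-0.005,-1,10])

```text
time_s: 18.45
eef_pos: [568.6, 109.4, 70.0]
ee_rot: [0.001, 0.779, 0.627, 0.001]
force: [-1.5, -0.7, 6.9]
grip_width: 0.167
```

```bash
python3 - <<'E'
from h import *
st()
E
```

```text
t 18.45 pos [568.6 109.4  70. ] yhead -12.4 F [-1.5 -0.7  6.9] T [-0.224  0.171  0.053] grip 0.167 q6 0.2
```

Call:
arm_command(steps=[0,0,-0.005,-1,10,0,0,-0.005,-1,10,0,0,-0.005,-1,10,0,0,-0.005,-1,10,0,0,-0.005,-1,10])

```text
time_s: 19.08
eef_pos: [568.7, 109.3, 68.8]
ee_rot: [0.001, 0.896, 0.443, 0.001]
force: [0.4, -1.7, 7.7]
grip_width: 0.165
```

```bash
python3 - <<'E'
from h import *
st()
E
```

```text
t 19.07 pos [568.7 109.3  68.8] yhead -37.4 F [ 0.4 -1.7  7.7] T [-0.264  0.118  0.047] grip 0.165 q6 0.64
```

Now about 2.47 rad. From here I'll use fine steps to the stop.

Call:
arm_command(steps=[0,0,-0.003,-0.5,10,0,0,-0.003,-0.5,10,0,0,-0.003,-0.5,10,0,0,-0.003,-0.5,10])

```text
time_s: 19.58
eef_pos: [568.8, 109.3, 68.3]
ee_rot: [0.001, 0.931, 0.364, 0.001]
force: [-0.8, -1.1, 8.0]
grip_width: 0.17
```

```bash
python3 - <<'E'
from h import *
st()
E
```

```text
t 19.57 pos [568.8 109.3  68.3] yhead -47.3 F [-0.8 -1.1  8. ] T [-0.267  0.126  0.091] grip 0.17 q6 0.81
```

Call:
arm_command(steps=[0,0,-0.003,-0.5,10])

```text
time_s: 19.7
eef_pos: [568.8, 109.3, 68.2]
ee_rot: [0.001, 0.939, 0.344, 0.001]
force: [-0.5, -1.8, 7.8]
grip_width: 0.171
```

```bash
python3 - <<'E'
from h import *
st()
E
```

```text
t 19.7 pos [568.8 109.3  68.2] yhead -49.8 F [-0.5 -1.8  7.8] T [-0.282  0.089  0.016] grip 0.171 q6 0.86
```

Call:
arm_command(steps=[0,0,-0.002,-0.5,10])

```text
time_s: 19.82
eef_pos: [568.8, 109.3, 68.1]
ee_rot: [0.001, 0.946, 0.323, 0.001]
force: [-0.2, -1.1, 8.6]
grip_width: 0.166
```

```bash
python3 - <<'E'
from h import *
st()
E
```

```text
t 19.82 pos [568.8 109.3  68.1] yhead -52.3 F [-0.2 -1.1  8.6] T [-0.352  0.206  0.117] grip 0.166 q6 0.9
```

Call:
arm_command(steps=[0,0,0,-0.5,10])

```text
time_s: 19.95
eef_pos: [568.8, 109.3, 68.1]
ee_rot: [0.001, 0.953, 0.302, 0.001]
force: [-1.6, -0.4, 8.1]
grip_width: 0.167
```

```bash
python3 - <<'E'
from h import *
st()
E
```

```text
t 19.95 pos [568.8 109.3  68.1] yhead -54.8 F [-1.6 -0.4  8.1] T [-0.345  0.136  0.21 ] grip 0.167 q6 0.94
```

Call:
arm_command(steps=[0,0,0,-0.3,10])

```text
time_s: 20.08
eef_pos: [568.8, 109.3, 68.1]
ee_rot: [0.001, 0.957, 0.29, 0.001]
force: [-0.7, -2.0, 8.1]
grip_width: 0.164
```

```bash
python3 - <<'E'
from h import *
st()
E
```

```text
t 20.07 pos [568.8 109.3  68.1] yhead -56.3 F [-0.7 -2.   8.1] T [-0.349  0.088  0.293] grip 0.164 q6 0.97
```

It has reached the stop (torque 0.29 N m, no more sinking). I'll relax, release, lift clear and check.

Call:
arm_command(steps=[0,0,0,0.6,10,0,0,0,0,50,0,0,0,0,50,0,0,0.8,0,50,0,0,1,0,50])

```text
time_s: 20.7
eef_pos: [567.2, 109.6, 156.8]
ee_rot: [-0.0, 0.949, 0.315, -0.001]
force: [0.9, -0.7, 0.1]
grip_width: 0.504
```

Call:
arm_command(steps=[-0.6,0.6,0.6,0,50,-0.8,0.7,0.2,0,50,-0.8,0.7,0,0,50,-0.8,0.7,0,0,50,-0.8,0.7,0,0,50])

```text
time_s: 21.32
eef_pos: [376.3, 280.4, 196.6]
ee_rot: [-0.0, 0.949, 0.315, -0.0]
force: [-0.6, 1.3, 0.3]
grip_width: 0.499
```

Call:
arm_command(steps=[-0.6,0.6,0,0,50,-0.6,0.6,0,0,50,0,0,0,0,50,0,0,0,0,50,0,0,0,0,50])

```text
time_s: 21.95
eef_pos: [318.5, 338.9, 196.5]
ee_rot: [0.0, 0.949, 0.315, -0.0]
force: [0.2, 0.9, 0.4]
grip_width: 0.502
```

```bash
python3 - <<'E'
from h import *
st()
p=capture("top")
for n in ["wing_left","wing_right"]:
    r=wing(p,n,98);print(n,r and (show(r[0]),r[1]))
for n in ["screwdriver","flux_bottle","multimeter","speaker_box","tape_roll","circuit_board"]:
    print(n,[np.round(r["point"]).tolist() for r in search_frame(p,n)[:1]])
cv2.imwrite("pics/t3.png",cv2.resize(p["frame"][130:300,160:400],None,fx=3,fy=3))
E
```

```text
t 21.95 pos [318.5 338.9 196.5] yhead -53.3 F [0.2 0.9 0.4] T [ 0.012 -0.057  0.008] grip 0.502 q6 1.49
wing_left ((array([567.8, 107.8]), array([69. , 28.3]), 28.0), 0.86)
wing_right ((array([604.2, -31.2]), array([67.9, 28.2]), 8.9), 0.91)
screwdriver [[484.0, -49.0, 22.0]]
flux_bottle [[660.0, 222.0, 75.0]]
multimeter [[750.0, -86.0, 35.0]]
speaker_box [[699.0, 96.0, 50.0]]
tape_roll [[644.0, -185.0, 23.0]]
circuit_board [[485.0, 246.0, 12.0]]
```

View pics/t3.png

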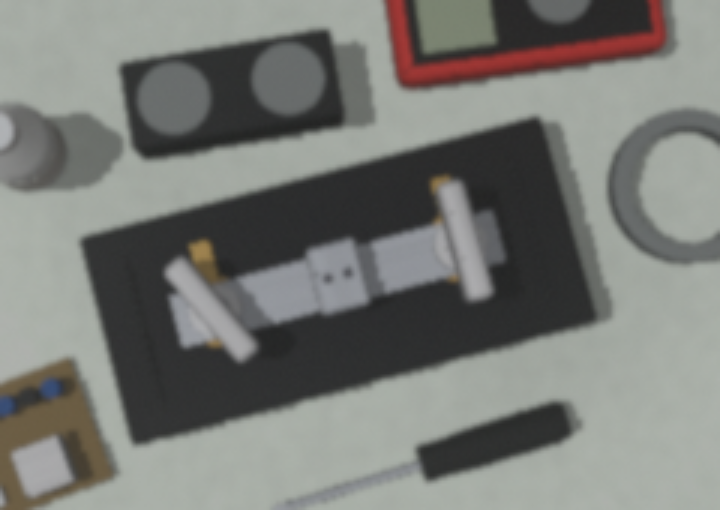

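The top view shows the left wing about 37° off the image's vertical, which puts it home. The right wing is about 15° off, along the base's x axis, so it is at its upper stop. Both ears lie along +x and the bystanders have not moved. I'll hand it in.

```bash
python3 -c "
from rig import *
print(finish_job())"
```

```text
the job is handed in; nothing more can be done
None
```

The left screw ran freely and is fully home. The right one was crossed and is wound back out to its upper stop. I handed the job in at about 22 s of the 72 s allowed; it reports no verdict.

- **Starting both:** I turned the left to about 1.15 rad, where it still ran freely. The right bound at about 0.86 rad, and I stopped with the torque at 0.28 N m. Both stood above 0.5 rad at the same time before either was run further.
- **Right (crossed):** I wound it back until I felt the upper stop, with the torque reaching 0.25 N m.
- **Left (free):** I ran it down until I felt the lower stop, with the torque reaching 0.29 N m and no further sinking.
- **Last checks:** In the last top picture the left wing stands at about 2.7 rad and the right at about 0. Both brass ears still point along the base's +x. The bystanders are within about 4 mm of where they started, which is the measuring error. The arm stands clear and touches nothing.
- **One disagreement:** The angles from the final image masks were 6–9° off those I read from the picture and the gripper. They put the right screw at about 0.1 rad, which is still within its limit. They put the left at about 2.9 rad, past its 2.7 rad stop, so I trusted the picture and gripper for that one.

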